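# Mount the silver cup under its glass dome

### The job

Put the silver cup on show under its glass dome: set the wide turned plinth on the middle of the round wooden base, the narrow plinth centred on top of it, and stand the cup upright in the middle of that. Then take the glass dome by its knob and lower it gently over them, without the glass touching anything inside, until its rim sits flat on the ledge of the base all round. Leave the tumbler, the medal case and the red tin where they are.

Things in the scene. Friction and masses are not known exactly. Their poses are not given: they have to be found in the camera images.
- base: Round dark-wood display base, 172 mm across and 24 mm high, fixed to the bench (its place changes from start to start). A grey felt-covered boss 104 mm across stands in its middle, top at 24 mm; around the boss runs a flat ledge at 18 mm height, out to 160 mm across, on which the dome's rim sits. Origin: centre of its underside, on the bench; z up.
- wide_plinth: Wide turned plinth: a loose round disc of mid-brown wood with a grey felt top, 62 mm across and 22 mm high, straight sides, about 70 g. Origin: centre of its underside; z up. It stands on the bench.
- narrow_plinth: Narrow turned plinth: the same wood and felt, 46 mm across and 20 mm high, straight sides, about 40 g. Origin: centre of its underside; z up. It stands on the bench.
- cup: Small plain silver cup on a stem, 54 mm high, about 130 g: round foot 32 mm across, thin stem from 4 to 21 mm height, open bowl 36 mm across whose sides are straight from 37 mm height to the rim at 54 mm (grip it there). Origin: centre of the underside of its foot; z up. It stands on the bench.
- dome: Clear glass dome (bell), about 0.4 kg, open below: outside 132 mm across, inside 124 mm across, 124 mm high to its crown (120 mm inside), straight sides up to 84 mm and then rounded in to a flat crown 68 mm across. On the crown a brass knob: a collar 26 mm across and 4 mm high, then a grip 22 mm across from 128 to 154 mm height. Origin: centre of the rim's plane (its underside); z up. It stands on the bench, empty.
- tumbler: Bystander: clear glass tumbler, 56 mm across at the rim, 80 mm high, loose. Origin: centre of its underside.
- medal_case: Bystander: flat square black case, 56 x 56 x 18 mm, with a round copper medal on top (21 mm high in all), loose. Origin: centre of its underside; x and y along its sides.
- tin: Bystander: red souvenir tin with cut corners and a brass panel on its lid, 95 x 67 x 34 mm, loose. Origin: centre of its underside; x along its long side.
Not all that is in view belongs to the job. What is shaped like the wide_plinth but turquoise is not meant. Several things have the shape of the cup; the one meant has the colours described above.

How it is judged:
On the way, in this order (a step that is already met when the one before it is completed fails the run):
1. the wide plinth stands on the middle of the base (horizontal distance between wide_plinth and base below 0.012 m and z of wide_plinth in the frame of base between 0.021 and 0.027 m and angle between wide_plinth's own z axis and vertical below 0.06 rad), for 0.2 s.
2. the narrow plinth stands on the wide one (all of step 1 and horizontal distance between narrow_plinth and wide_plinth below 0.01 m and z of narrow_plinth in the frame of wide_plinth between 0.019 and 0.025 m and angle between narrow_plinth's own z axis and vertical below 0.06 rad), for 0.2 s.
3. the cup stands on the narrow plinth (all of step 2 and horizontal distance between cup and narrow_plinth below 0.009 m and z of cup in the frame of narrow_plinth between 0.017 and 0.023 m and angle between cup's own z axis and vertical below 0.06 rad), for 0.2 s.
4. the dome covers them, its rim down on the ledge (all of step 3 and horizontal distance between dome and base below 0.012 m and z of dome in the frame of base between 0.015 and 0.0205 m and angle between dome's own z axis and vertical below 0.025 rad), for 0.2 s.
At the end, for the whole second after the job is handed in: Wide plinth on the boss within 12 mm of centre, narrow plinth on it within 10, cup on that within 9 (heights to 3 mm, upright to 0.06 rad); dome over them within 12 mm of the base's centre, rim on the ledge (15 to 20.5 mm up, tilt under 0.025 rad); all at rest (under 0.02 m/s) (all of step 4 and linear speed of each of wide_plinth, narrow_plinth, cup, dome below 0.02 m/s); the robot touches nothing.
It fails at once if the glass dome strikes or rests on the cup or a plinth (contact force between dome and cup above 0.5 N or contact force between dome and narrow_plinth above 0.5 N or contact force between dome and wide_plinth above 0.5 N).
It fails at once if the dome is dropped or slammed onto the base: within 30 mm of its centre and less than 60 mm above the base's underside it moves faster than 0.5 m/s (horizontal distance between dome and base below 0.03 m and z of dome in the frame of base below 0.06 m and linear speed of dome above 0.5 m/s).
It fails at once if the tumbler, the medal case or the tin is moved more than 15 mm (distance of any of tumbler, medal_case, tin from where it was at the start of the episode above 0.015 m).
It also fails if it takes over 102 s, if anything falls off the work surface, if the arm or the gripper's body presses on something with over 40 N, if the wrist force passes 120 N, or if a joint passes its speed limit or range.

### The arm

A 6-joint arm with a two-finger parallel gripper is mounted at the origin on the work surface. World frame = base frame: x ahead of the robot, y to its left, z up, the work surface at z = 0. Lengths are in m, angles in rad, forces in N, time in s.
With the tool pointing down it reaches from about 0.425 to 1.125 m from the base axis. Payload 14.9 kg.
Tool frame: the origin (TCP) lies at the very end of the fingers, on their centre line; the grasp point (between the pads) lies 19 mm behind it; x points along the fingers, z is the direction in which the jaws open and shut, and the axes are right-handed (so a half turn about x gives the same grasp; the last joint's range is limited). The gripper opens to 91 mm and grips with 3 to 60 N. Pads are 32 mm wide; open, the fingers measure 118 mm over their backs; the gripper's body (76 mm by 178 mm) begins 60 mm behind the grasp point.
Start: joints at [-1.293, 0.379, 1.734, -0, 1.028, -0.033], TCP at [0.214, -0.666, 0.214] pointing down, gripper open.
Joint ranges: [-2.77, 2.77], [-0.74, 2.19], [0, 2.66], [-1.06, 4.2], [0.31, 2.87], [-3.08, 3.08]. Speed limits (rad/s): [1.89, 1.89, 2.39, 3.14, 3.14, 3.14].

### API

Orientations are given as a unit quaternion [w, x, y, z].
In Python, from cell import r gives the robot as it stands.
- The arm moves only by the tool apply_moves, never from a script. Its argument "targets" is a list that holds one entry, the list of rows, each a list of 6 numbers: the shift along the tool's x, y, z normalised to -1 to 1, where 1 is 150 mm, then the turn, a rotation vector about the tool's x, y, z normalised to -1 to 1, where 1 is 30 degrees. In form: [[[dx, dy, dz, ax, ay, az], ...]]. A call has 1 to 5 rows; each row is the pose to reach, as a shift and turn from the pose measured when the call began, along the tool's axes at that moment; what a row does not reach only later rows make up. A row lasts 1/10 s, in which the tool goes at most 50 mm and 8.59 degrees, less where a joint would pass 70% of its speed; a pose out of reach is approached as far as the arm can. A call with a number of a shift or a turn outside -1 to 1 is refused whole. A call with a gripper value outside its range is refused whole. "grip" is the gripper's target within -1 to 1 (shut at 1, half-way at 0, fully open at -1), set as the call begins (left out, the last holds). The fingers move at their own pace and stop on an object; the grip force is fixed at half the most. Time passes only in rows, so rows that repeat a pose let the fingers close. It gives the time, the measured TCP pose, the force and the opening at its end, in the units of the state.
- r.observe(): the state, without advancing time (a new reading comes with each control period).
- r.camera(name): name is "scene" or "top" or "wrist"; returns a dict with "frame" (400x640x3 uint8, blue, green, red), "K" (3x3 intrinsics, pixels), "k1" (the pictures are not rectified: a ray, as slopes to the right and down, at radius r is drawn at 1 + k1 r^2 times it, then the intrinsics apply), "extrinsics" (4x4, takes a point from world to camera coordinates); the wrist camera has in their place "mount" (4x4, takes a point from camera to tool coordinates, whose origin is the TCP and whose axes are the tool frame's). Camera axes: x right, y up, looking along -z (the intrinsics and any distortion apply to the point x, -y, -z); pixel columns grow to the right and rows downward; lengths in m; the calibration is good to about 2 mm. A picture is of the moment at which its call begins: read the wrist's pose just before it. There is no depth.
- r.job_done(): hands the job in, once; it reports no verdict.
Trained networks look in a picture, given as the dict that the camera call returned (one of the last four; its "shot" number tells which), for a name from the list of things; names that differ only in an ending like _2 or _b are one class to them, and where a whole thing is asked for, a point or a joint stands for the part that bears it (a point fixed in the world has none). Each returns a list of dicts, best first, with "conf" (0 to 1); they miss things now and then, are a little off and sometimes report something else, mostly with a low value. They report only what shows in the picture. A call takes as long as a camera call. They do not tell look-alikes from the thing itself.
- r.boxes_of(label, picture): "position" ([x, y, z] in m, in world coordinates, good to about 4 mm: the middle of the surface that is visible of it).
- r.trace(label, picture): "region" (400x640 bool, what is visible of it).
- r.place_of(label, picture): "position" ([x, y, z] in m, in world coordinates, good to about 4 mm: a listed point, or the origin of a listed thing).
The state is a dict: "time": time; "joints": joint angles; "qd": joint speeds; "joint_efforts": joint torques, N m; "ee_pos": TCP position; "orientation": TCP orientation; "contact_force": force on the tool from outside, world axes, zero at the start; "torque": the same for the moment, N m; "width": finger opening in m.
Only numpy, scipy, OpenCV 4.12 (cv2) and the standard library are available. Lean on these libraries where they do the work, as an engineer would, in place of code of your own. Each camera call takes 0.05 s, during which the arm holds its last target.

## Working session

There is one attempt and no reset: what is moved stays moved. The work goes in short steps, Python scripts to look and compute and a tool call to move; the robot and the scene stay as the last step left them, time stands still between calls to the robot, and variables do not carry over. Pictures are saved under pics/ and viewed, and the job is handed in when it is done.

Besides the shell and the picture viewer there is one more tool, called as name(argument=value, ...), one argument or row to a line, values as JSON. apply_moves: Moves the arm, as the interface text tells. Scaled input: -1 to 1 covers 150 mm each way for a shift and 30 degrees each way for a turn. Its arguments: {"type":"object","properties":{"targets":{"type":"array"},"grip":{"type":"number"}},"required":["targets"]}

```bash
ls; mkdir -p pics; cat > h.py <<'E'
import numpy as np, cv2
from cell import r
from scipy.spatial.transform import Rotation as R
def rot(q): return R.from_quat([q[1],q[2],q[3],q[0]])
def save(n,f): cv2.imwrite('pics/'+n+'.png',f)
E
python3 - <<'E'
from h import *
s=r.observe(); print(s)
for c in ['scene','top','wrist']:
    p=r.camera(c); save('a_'+c,p['frame']); print(c,p['K'],p['k1'],p.get('extrinsics'),p.get('mount'))
    for l in ['base','wide_plinth','narrow_plinth','cup','dome','tumbler','medal_case','tin']:
        print(l,[(np.round(d['position'],3).tolist(),round(d['conf'],2)) for d in r.place_of(l,p)])
print(r.observe()['time'])
E
```

```text
pics
{'time': 0.0, 'joints': array([-1.29329504e+00,  3.79403873e-01,  1.73480187e+00, -1.20999661e-05,
        1.02851256e+00, -3.33173381e-02]), 'qd': array([ 0.00173607, -0.00057677, -0.0002276 , -0.00043059, -0.00042243,
        0.00042754]), 'joint_efforts': array([-4.67956716e-05, -7.63719106e+01, -4.34361899e+01,  6.50707330e-02,
        4.24875179e-02, -9.15684927e-05]), 'ee_pos': array([ 0.2139536 , -0.66606643,  0.2132811 ]), 'orientation': array([ 0.57105174,  0.41682219,  0.57168343, -0.41633787]), 'contact_force': array([-0.26270123, -0.0800526 ,  0.21880113]), 'torque': array([-0.03709391, -0.04095277, -0.00421623]), 'width': 0.09133688726428568}
scene [[443.62306703   0.         315.23864582]
 [  0.         443.62306703 192.49423539]
 [  0.           0.           1.        ]] -0.03881240638796784 [[ 0.69881525  0.71523413  0.00986841 -0.37836573]
 [-0.58589702  0.56442388  0.58150698  0.24395529]
 [ 0.41034368 -0.41214782  0.81348156 -1.19289196]
 [ 0.          0.          0.          1.        ]] None
base [([0.635, -0.281, 0.0], 0.85)]
wide_plinth [([0.292, 0.272, 0.
[... 1102 characters left out ...]
1, 0.262, 0.006], 0.96)]
tumbler [([0.584, -0.016, -0.002], 0.59)]
medal_case [([0.391, -0.234, -0.005], 0.95), ([0.396, 0.258, 0.004], 0.68)]
tin [([0.723, 0.021, -0.001], 0.79)]
wrist [[290.43353639   0.         318.40389569]
 [  0.         290.43353639 198.78417869]
 [  0.           0.           1.        ]] -0.028212771976659414 None [[-4.53007758e-04  2.85879232e-01 -9.58265547e-01 -1.71158751e-01]
 [ 2.98980558e-05  9.58265649e-01  2.85879248e-01  8.10390546e-02]
 [ 9.99999897e-01  1.00855241e-04 -4.42649007e-04 -1.90030821e-04]
 [ 0.00000000e+00  0.00000000e+00  0.00000000e+00  1.00000000e+00]]
base []
wide_plinth []
narrow_plinth []
cup []
dome []
tumbler []
medal_case []
tin []
1.35
```

View pics/a_scene.png

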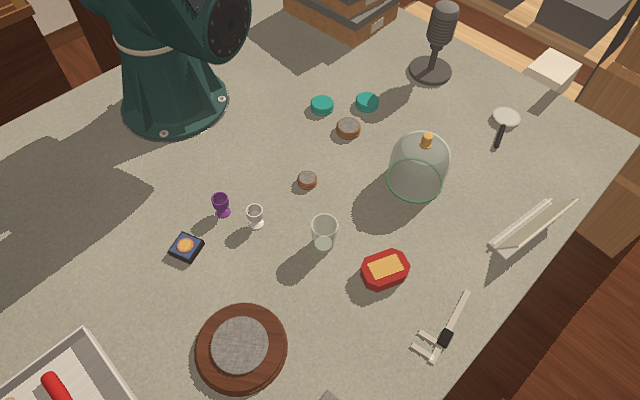

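View pics/a_top.png

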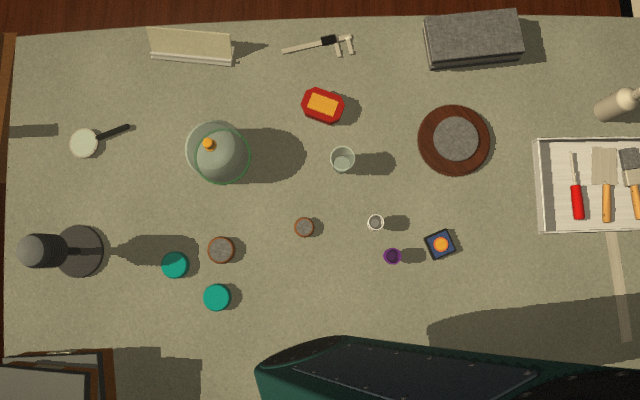

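View pics/a_wrist.png

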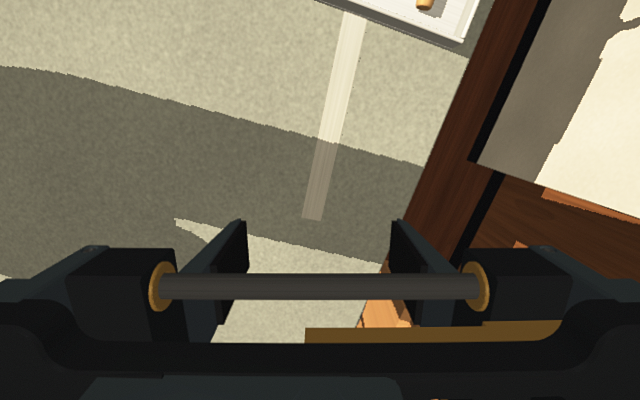

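Candidates:
- Wide plinth: the brown disc at top (221,250) / scene (348,128). The turquoise discs at (175,265) and (217,297) are look-alikes.
- Cup: the silver one at top (376,222) / scene (255,214). The purple one at (392,256) is a look-alike.
- Narrow plinth: the small brown disc at top (304,227), the only one.

I'll check these in a close crop and get the tool axes.

```bash
python3 - <<'E'
from h import *
f=cv2.imread('pics/a_scene.png'); g=cv2.imread('pics/a_top.png')
a=cv2.resize(f[85:240,200:380],None,fx=2.2,fy=2.2,interpolation=cv2.INTER_CUBIC)
b=cv2.resize(g[200:310,160:410],(396*1,174),interpolation=cv2.INTER_CUBIC)
save('crop1',np.vstack([a[:, :396],b]))
s=r.observe(); print(rot(s['orientation']).as_matrix().round(3))
E
```

```text
[[ 0.     0.952  0.306]
 [-0.     0.306 -0.952]
 [-1.     0.     0.   ]]
```

View pics/crop1.png

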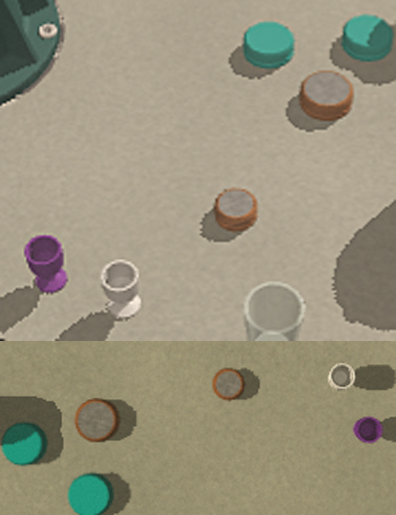

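The crop confirms it: brown wide disc (top 221,250), silver cup (376,222), brown narrow disc (304,227). The turquoise discs and purple cup are left out.

apply_moves(
  targets=[
    [[0, 0.33, -0.05, 0.2, 0, 0], [0, 0.66, -0.1, 0.4, 0, 0], [0, 1, -0.15, 0.594, 0, 0], [0, 1, -0.15, 0.594, 0, 0], [0, 1, -0.15, 0.594, 0, 0]],
  ],
)

```text
time: 1.85
ee_pos: [0.351, -0.5986, 0.2139]
orientation: [0.501, 0.499, 0.501, -0.499]
contact_force: [0.1, -1.2, -0.0]
width: 0.0914
```

apply_moves(
  targets=[
    [[0, 0.3, -0.3, 0, 0, 0], [0, 0.6, -0.6, 0, 0, 0], [0, 0.8, -0.9, 0, 0, 0], [0, 1, -1, 0, 0, 0], [0, 1, -1, 0, 0, 0]],
  ],
)

```text
time: 2.35
ee_pos: [0.5024, -0.4465, 0.2141]
orientation: [0.501, 0.499, 0.501, -0.499]
contact_force: [0.1, -0.3, 0.2]
width: 0.0914
```

apply_moves(
  targets=[
    [[0, 0, -0.3, 0, 0, 0], [0, 0, -0.6, 0, 0, 0], [0, 0, -0.9, 0, 0, 0], [0, 0, -1, 0, 0, 0], [0, 0, -1, 0, 0, 0]],
  ],
)

```text
time: 2.85
ee_pos: [0.5012, -0.2961, 0.2143]
orientation: [0.502, 0.499, 0.501, -0.498]
contact_force: [-0.1, -1.2, -0.0]
width: 0.0911
```

apply_moves(
  targets=[
    [[0, 0, -0.3, 0, 0, 0], [0, 0, -0.6, 0, 0, 0], [0, 0, -0.9, 0, 0, 0], [0, 0, -1, 0, 0, 0], [0, 0, -1, 0, 0, 0]],
  ],
)

```text
time: 3.35
ee_pos: [0.5007, -0.1462, 0.2145]
orientation: [0.502, 0.498, 0.501, -0.498]
contact_force: [0.4, -0.7, -0.7]
width: 0.0916
```

apply_moves(
  targets=[
    [[0, 0, -0.3, 0, 0, 0], [0, 0, -0.6, 0, 0, 0], [0, 0, -0.9, 0, 0, 0], [0, 0, -1, 0, 0, 0], [0, 0, -1, 0, 0, 0]],
  ],
)

```text
time: 3.85
ee_pos: [0.5005, 0.0035, 0.2146]
orientation: [0.503, 0.498, 0.502, -0.498]
contact_force: [0.8, -0.5, -0.2]
width: 0.0911
```

apply_moves(
  targets=[
    [[0, -0.1, -0.3, 0, 0, 0], [0, -0.2, -0.6, 0, 0, 0], [0, -0.3, -0.9, 0, 0, 0], [0, -0.4, -1, 0, 0, 0], [0, -0.4, -1, 0, 0, 0]],
  ],
)

```text
time: 4.35
ee_pos: [0.4392, 0.1528, 0.2145]
orientation: [0.503, 0.498, 0.502, -0.497]
contact_force: [-0.6, 0.5, 0.4]
width: 0.0914
```

apply_moves(
  targets=[
    [[0.1, -0.1, -0.3, 0, 0, 0], [0.2, -0.2, -0.6, 0, 0, 0], [0.4, -0.29, -0.71, 0, 0, 0], [0.4, -0.29, -0.71, 0, 0, 0], [0.4, -0.29, -0.71, 0, 0, 0]],
  ],
)

```text
time: 4.85
ee_pos: [0.396, 0.2577, 0.1541]
orientation: [0.503, 0.497, 0.502, -0.498]
contact_force: [0.3, -0.2, 0.4]
width: 0.0911
```

```bash
cat >> h.py <<'E'
def T_wc(p,s):
    M=np.array(p['mount']); Tt=np.eye(4); Tt[:3,:3]=rot(s['orientation']).as_matrix(); Tt[:3,3]=s['ee_pos']
    return Tt@M
def ext(p,s=None):
    return np.array(p['extrinsics']) if p.get('extrinsics') is not None else np.linalg.inv(T_wc(p,s))
def proj(P,p,s=None):
    E=ext(p,s); c=(E[:3,:3]@np.atleast_2d(P).T+E[:3,3:]).T
    x=c[:,0]/-c[:,2]; y=-c[:,1]/-c[:,2]; q=1+p['k1']*(x*x+y*y); K=p['K']
    return np.c_[K[0,0]*x*q+K[0,2],K[1,1]*y*q+K[1,2]]
def ray(uv,p,s=None):
    K=p['K']; n=cv2.undistortPoints(np.array([[uv]],float),np.array(K),np.array([p['k1'],0,0,0.]))[0,0]
    C=np.linalg.inv(ext(p,s)); d=C[:3,:3]@np.array([n[0],-n[1],-1.]); return C[:3,3],d/np.linalg.norm(d)
def onz(uv,z,p,s=None):
    o,d=ray(uv,p,s); return o+d*(z-o[2])/d[2]
def circ(c,rad,z,p,s=None,n=72):
    t=np.linspace(0,2*np.pi,n); return proj(np.c_[c[0]+rad*np.cos(t),c[1]+rad*np.sin(t),np.full(n,z)],p,s)
def draw(f,c,rad,z,p,s=None,col=(0,0,255)):
    cv2.polylines(f,[np.round(circ(c,rad,z,p,s)*8).astype(np.int32)],True,col,1,cv2.LINE_AA,3)
def fit(region,rad,h,p,s=None,z0=0.):
    """centre of an upright cylinder from its visible region (silhouette incl. sides), by IoU"""
    from scipy.optimize import minimize
    ys,xs=np.nonzero(region); g=onz((xs.mean(),ys.mean()),z0+h/2,p,s)[:2]
    def cost(c):
        pts=np.vstack([circ(c,rad,z0,p,s),circ(c,rad,z0+h,p,s)]).astype(np.float32)
        m=np.zeros(region.shape,np.uint8); cv2.fillPoly(m,[np.round(cv2.convexHull(pts)*16).astype(np.int32)],1,shift=4)
        m=m>0; return -(m&region).sum()/max(1,(m|region).sum())
    o=minimize(cost,g,method='Nelder-Mead',options=dict(initial_simplex=[g,g+[.006,0],g+[0,.006]],xatol=2e-4,fatol=1e-4))
    return o.x,-o.fun
E
python3 - <<'E'
from h import *
s=r.observe(); print(s['ee_pos'],s['joints'].round(2))
p=r.camera('wrist'); f=p['frame'].copy()
print(r.place_of('wide_plinth',p))
for d in r.trace('wide_plinth',p):
    m=d['region']; ys,xs=np.nonzero(m); c,i=fit(m,.031,.022,p,s); print(d['conf'],xs.mean(),ys.mean(),m.sum(),c,i)
    draw(f,c,.031,.022,p,s)
save('w1',f)
E
```

```text
[0.39600452 0.25769927 0.154149  ] [ 0.53  0.11  2.22 -0.    0.82  2.09]
[{'position': [0.3684, 0.3671, -0.0035], 'conf': 0.96}, {'position': [0.3974, 0.2596, -0.0], 'conf': 0.76}, {'position': [0.291, 0.2709, -0.0004], 'conf': 0.61}, {'position': [0.4476, 0.0685, 0.0004], 'conf': 0.21}]
0.93 222.05152109911677 208.946025515211 2038 [0.36475131 0.36524933] 0.7552836484983315
0.73 317.30655226209046 187.30265210608425 2564 [0.39719168 0.25876216] 0.9435840707964602
0.59 307.85974025974025 260.5948051948052 1155 [0.29451673 0.26951291] 0.4919080068143101
0.26 321.23023504273505 17.058760683760685 3744 [0.57250567 0.25598381] 0.6376252891287587
```

View pics/w1.png

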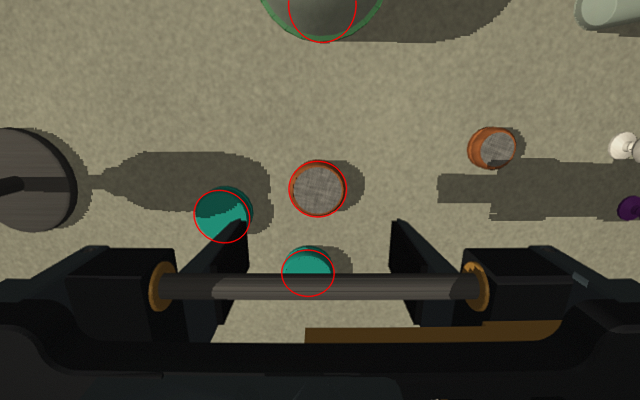

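Wrist view: wide plinth at (317,187) with fitted outline, turquoise ones at (222,215) and (308,265). The fit gives (0.397, 0.259), which agrees with the other cameras. Descending.

apply_moves(
  targets=[
    [[0.3, 0.008, -0.007, 0, 0, 0], [0.6, 0.008, -0.007, 0, 0, 0], [0.8, 0.008, -0.007, 0, 0, 0], [0.98, 0.008, -0.007, 0, 0, 0], [0.98, 0.008, -0.007, 0, 0, 0]],
  ],
)

```text
time: 5.5
ee_pos: [0.3976, 0.2576, 0.0065]
orientation: [0.502, 0.498, 0.501, -0.499]
contact_force: [-0.1, 0.8, 0.6]
width: 0.0912
```

apply_moves(
  targets=[
    [[0, 0, 0, 0, 0, 0], [0, 0, 0, 0, 0, 0], [0, 0, 0, 0, 0, 0], [0, 0, 0, 0, 0, 0], [0, 0, 0, 0, 0, 0]],
  ],
  grip=1,
)

```text
time: 6.0
ee_pos: [0.3984, 0.2579, 0.0075]
orientation: [0.502, 0.498, 0.501, -0.498]
contact_force: [-1.5, -1.4, 14.1]
width: 0.0615
```

apply_moves(
  targets=[
    [[0, 0, 0, 0, 0, 0], [0, 0, 0, 0, 0, 0], [0, 0, 0, 0, 0, 0]],
  ],
)

```text
time: 6.3
ee_pos: [0.3983, 0.258, 0.0076]
orientation: [0.502, 0.498, 0.501, -0.498]
contact_force: [-0.9, -0.2, -0.7]
width: 0.0614
```

apply_moves(
  targets=[
    [[-0.2, 0, 0, 0, 0, 0], [-0.5, 0.05, 0.05, 0, 0, 0], [-0.8, 0.2, 0.3, 0, 0, 0], [-0.9, 0.3, 0.6, 0, 0, 0], [-0.9, 0.4, 0.8, 0, 0, 0]],
  ],
)

```text
time: 6.8
ee_pos: [0.4604, 0.1376, 0.1455]
orientation: [0.503, 0.499, 0.501, -0.497]
contact_force: [1.0, 0.8, -0.9]
width: 0.0613
```

```bash
python3 - <<'E'
from h import *
s=r.observe(); print(s['ee_pos'],s['width'])
for cam in ['top','scene']:
    p=r.camera(cam); f=p['frame'].copy()
    print(cam,'place',r.place_of('base',p),r.boxes_of('base',p))
    for d in r.trace('base',p)[:1]:
        c,i=fit(d['region'],.086,.018,p); print('trace fit',c,i)
        draw(f,c,.086,.018,p);draw(f,c,.052,.024,p,None,(0,255,0))
    # grey boss
    d=r.trace('dome',p)[:1]
    if d:
        m=d[0]['region'];ys,xs=np.nonzero(m);print('dome',d[0]['conf'],xs.min(),xs.max(),ys.min(),ys.max(), r.place_of('dome',p))
    save('b_'+cam,f)
E
```

```text
[0.46039414 0.13755148 0.1454857 ] 0.06132230782338195
top place [{'position': [0.6352, -0.2853, -0.0032], 'conf': 0.9}] [{'position': [0.6299, -0.2795, 0.013], 'conf': 0.62}]
trace fit [ 0.63289676 -0.27789534] 0.9077680770091784
dome 0.71 184 251 120 181 [{'position': [0.612, 0.2599, 0.0043], 'conf': 0.85}, {'position': [0.5877, -0.014, 0.0005], 'conf': 0.71}]
scene place [{'position': [0.634, -0.2833, 0.0008], 'conf': 0.59}, {'position': [0.4431, 0.0699, -0.0017], 'conf': 0.58}] [{'position': [0.6467, -0.2855, 0.0166], 'conf': 0.78}]
trace fit [ 0.63294633 -0.28051824] 0.91320293398533
dome 0.78 386 450 130 203 [{'position': [0.6141, 0.253, -0.002], 'conf': 0.65}]
```

View pics/b_top.png

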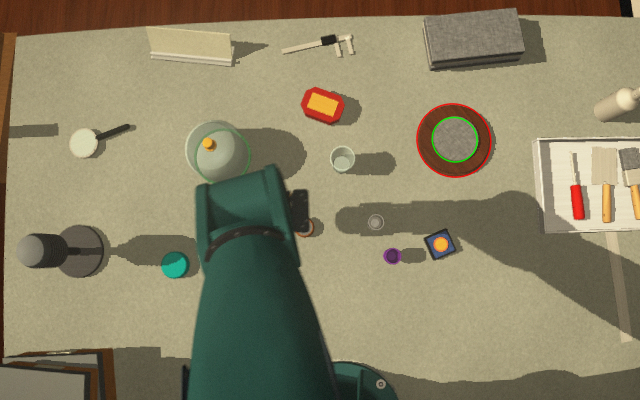

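View pics/b_scene.png

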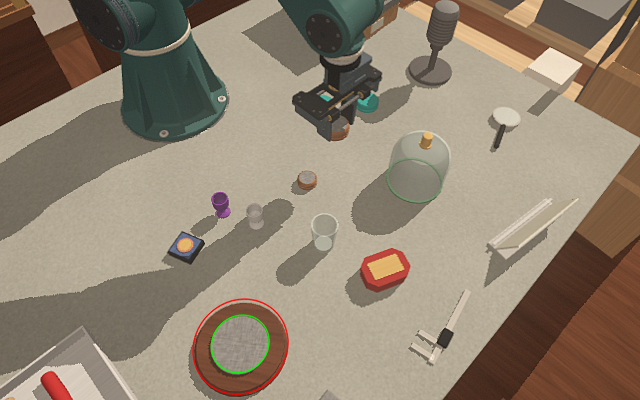

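```bash
python3 - <<'E'
from h import *
for cam in ['top','scene']:
    p=r.camera(cam); f=p['frame']
    hsv=cv2.cvtColor(f,cv2.COLOR_BGR2HSV)
    m=np.zeros(f.shape[:2],np.uint8)
    cv2.fillPoly(m,[circ((.633,-.281),.072,.02,p).astype(np.int32)],1)
    g=(hsv[...,1]<80)&(m>0); g=cv2.morphologyEx(g.astype(np.uint8),cv2.MORPH_OPEN,np.ones((5,5)))
    g=cv2.morphologyEx(g,cv2.MORPH_CLOSE,np.ones((5,5)))
    c,i=fit(g>0,.052,.0001,p,None,.024); print(cam,g.sum(),c,i)
    o=cv2.resize(f,None,fx=1,fy=1)
E
```

```text
top 1572 [ 0.63535471 -0.27976628] 0.9661121380160197
scene 2678 [ 0.63462633 -0.28263219] 0.9855822550831793
```

apply_moves(
  targets=[
    [[0, 0.1, 0.3, 0, 0, 0], [0, 0.2, 0.6, 0, 0, 0], [0, 0.3, 0.9, 0, 0, 0], [0, 0.4, 1, 0, 0, 0], [0, 0.4, 1, 0, 0, 0]],
  ],
)

```text
time: 8.0
ee_pos: [0.5217, -0.0124, 0.1432]
orientation: [0.502, 0.499, 0.5, -0.499]
contact_force: [0.4, 0.1, 0.4]
width: 0.0612
```

apply_moves(
  targets=[
    [[0, 0.1, 0.3, 0, 0, 0], [0, 0.2, 0.6, 0, 0, 0], [0, 0.3, 0.9, 0, 0, 0], [0, 0.4, 1, 0, 0, 0], [0, 0.4, 1, 0, 0, 0]],
  ],
)

```text
time: 8.5
ee_pos: [0.5838, -0.1631, 0.1435]
orientation: [0.502, 0.5, 0.5, -0.499]
contact_force: [-0.6, -0.4, -1.1]
width: 0.0614
```

apply_moves(
  targets=[
    [[0, 0.1, 0.3, 0, 0, 0], [0, 0.2, 0.5, 0, 0, 0], [0, 0.3, 0.6, 0, 0, 0], [0, 0.35, 0.7, 0, 0, 0], [0, 0.35, 0.7, 0, 0, 0]],
  ],
)

```text
time: 9.0
ee_pos: [0.6372, -0.2679, 0.1437]
orientation: [0.502, 0.499, 0.5, -0.499]
contact_force: [-0.4, -0.7, -0.2]
width: 0.0611
```

```bash
cat >> h.py <<'E'
def boss(p,s=None,g0=(.635,-.2815)):
    f=p['frame']; hsv=cv2.cvtColor(f,cv2.COLOR_BGR2HSV); m=np.zeros(f.shape[:2],np.uint8)
    cv2.fillPoly(m,[circ(g0,.07,.02,p,s).astype(np.int32)],1); return (hsv[...,1]<80)&(m>0)
E
python3 - <<'E'
from h import *
s=r.observe(); print(s['ee_pos'],s['width'])
p=r.camera('wrist'); f=p['frame'].copy(); b=(.635,-.2815)
draw(f,b,.052,.024,p,s,(0,255,0)); draw(f,b,.086,.018,p,s); 
z=s['ee_pos'][2]-.0076; draw(f,s['ee_pos'][:2]+[-.001,0],.031,z,p,s,(255,0,0));draw(f,s['ee_pos'][:2]+[-.001,0],.031,z+.022,p,s,(255,0,0))
save('w2',f)
E
```

```text
[ 0.63718462 -0.26786382  0.14368438] 0.06107966048372752
```

View pics/w2.png

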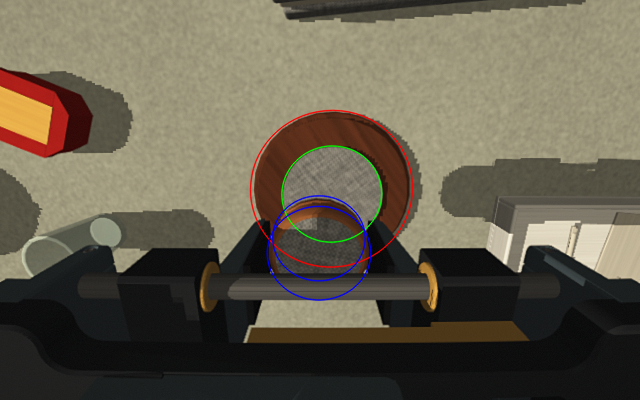

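apply_moves(
  targets=[
    [[0.1, -0.007, 0.09, 0, 0, 0], [0.35, -0.007, 0.093, 0, 0, 0], [0.55, -0.007, 0.093, 0, 0, 0], [0.66, -0.007, 0.093, 0, 0, 0], [0.66, -0.007, 0.093, 0, 0, 0]],
  ],
)

```text
time: 9.55
ee_pos: [0.6338, -0.2801, 0.0417]
orientation: [0.5, 0.499, 0.502, -0.499]
contact_force: [0.5, 0.9, -0.6]
width: 0.0614
```

apply_moves(
  targets=[
    [[0.03, 0.013, 0.01, 0, 0, 0], [0.05, 0.013, 0.01, 0, 0, 0], [0.06, 0.013, 0.01, 0, 0, 0], [0.064, 0.013, 0.01, 0, 0, 0], [0.064, 0.013, 0.01, 0, 0, 0]],
  ],
)

```text
time: 10.05
ee_pos: [0.636, -0.2817, 0.0326]
orientation: [0.501, 0.499, 0.501, -0.499]
contact_force: [0.4, 0.1, -0.5]
width: 0.0609
```

apply_moves(
  targets=[
    [[0.005, 0, 0, 0, 0, 0], [0.005, 0, 0, 0, 0, 0], [0.005, 0, 0, 0, 0, 0], [0.005, 0, 0, 0, 0, 0]],
  ],
  grip=-0.3,
)

```text
time: 10.45
ee_pos: [0.636, -0.2817, 0.0319]
orientation: [0.501, 0.499, 0.501, -0.499]
contact_force: [-0.6, -0.1, -0.7]
width: 0.0609
```

apply_moves(
  targets=[
    [[0, 0, 0, 0, 0, 0], [-0.3, 0, 0, 0, 0, 0], [-0.6, 0, 0, 0, 0, 0], [-0.8, 0, 0, 0, 0, 0], [-0.8, 0, 0, 0, 0, 0]],
  ],
  grip=-1,
)

```text
time: 10.95
ee_pos: [0.6385, -0.2828, 0.157]
orientation: [0.503, 0.5, 0.499, -0.498]
contact_force: [0.3, -0.3, -0.5]
width: 0.091
```

```bash
python3 - <<'E'
from h import *
s=r.observe(); print(s['ee_pos'],s['width'])
p=r.camera('wrist'); f=p['frame'].copy(); b=(.635,-.2815)
d=r.trace('wide_plinth',p)
for q in d[:2]:
    print(q['conf'],q['region'].sum(),fit(q['region'],.031,.022,p,s,.024))
print(r.place_of('wide_plinth',p),r.place_of('base',p))
draw(f,b,.052,.024,p,s,(0,255,0)); draw(f,b,.031,.046,p,s,(255,0,0))
save('w3',f)
p=r.camera('scene'); f=p['frame'].copy()
print([(fit(q['region'],.031,.022,p,None,.024)) for q in r.trace('wide_plinth',p)])
draw(f,b,.052,.024,p,None,(0,255,0)); draw(f,b,.031,.046,p,None,(255,0,0))
save('s3',f)
E
```

```text
[ 0.63845474 -0.28284554  0.15701188] 0.09100387787288552
0.7 2857 (array([ 0.6345675 , -0.28178043]), np.float64(0.9358008516213561))
0.66 14454 (array([ 0.69121728, -0.28241514]), np.float64(0.2171424678067725))
[{'position': [0.6374, -0.2804, 0.0267], 'conf': 0.66}] []
[(array([0.37818291, 0.34621308]), np.float64(0.7963340122199593)), (array([ 0.63299179, -0.28071976]), np.float64(0.8915343915343915)), (array([0.30827173, 0.25357422]), np.float64(0.8403193612774451))]
```

View pics/w3.png

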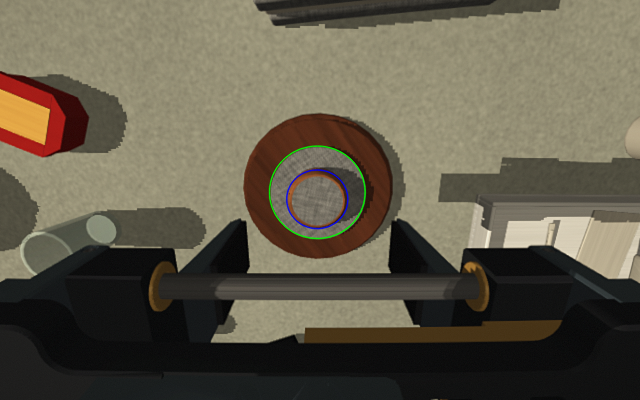

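View pics/s3.png

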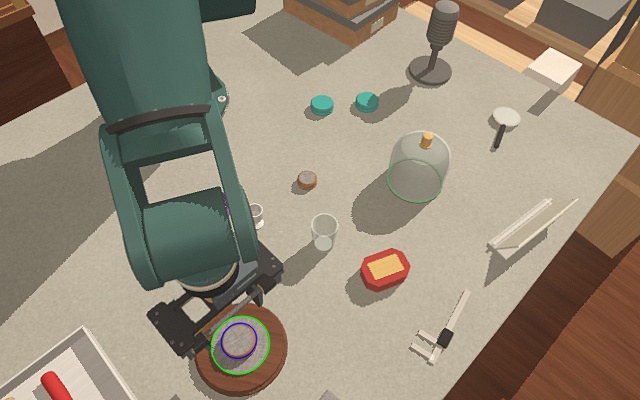

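Wrist view: plinth on the boss at (317,200), inside the predicted outline and standing flat. Now the narrow plinth.

apply_moves(
  targets=[
    [[0, -0.1, -0.3, 0, 0, 0], [0, -0.25, -0.6, 0, 0, 0], [0, -0.4, -0.9, 0, 0, 0], [0, -0.5, -1, 0, 0, 0], [0, -0.5, -1, 0, 0, 0]],
  ],
)

```text
time: 11.75
ee_pos: [0.5576, -0.1296, 0.1498]
orientation: [0.5, 0.498, 0.503, -0.499]
contact_force: [0.5, -0.2, -0.2]
width: 0.0914
```

apply_moves(
  targets=[
    [[0, -0.1, -0.3, 0, 0, 0], [0, -0.25, -0.6, 0, 0, 0], [0, -0.4, -0.9, 0, 0, 0], [0, -0.5, -1, 0, 0, 0], [0, -0.5, -1, 0, 0, 0]],
  ],
)

```text
time: 12.25
ee_pos: [0.4803, 0.0213, 0.15]
orientation: [0.5, 0.497, 0.504, -0.499]
contact_force: [1.1, -0.3, -0.6]
width: 0.0911
```

apply_moves(
  targets=[
    [[0, -0.1, -0.2, 0, 0, 0], [0, -0.2, -0.3, 0, 0, 0], [0, -0.27, -0.35, 0, 0, 0], [0, -0.27, -0.35, 0, 0, 0], [0, -0.27, -0.35, 0, 0, 0]],
  ],
)

```text
time: 12.75
ee_pos: [0.4403, 0.0729, 0.1506]
orientation: [0.5, 0.497, 0.504, -0.499]
contact_force: [0.7, -0.4, 0.3]
width: 0.0914
```

```bash
python3 - <<'E'
from h import *
s=r.observe(); print(s['ee_pos'],s['width'])
p=r.camera('wrist'); f=p['frame'].copy()
print(r.place_of('narrow_plinth',p),r.place_of('cup',p))
for q in r.trace('narrow_plinth',p)[:3]:
    c,i=fit(q['region'],.023,.020,p,s); print(q['conf'],q['region'].sum(),c,i)
    draw(f,c,.023,.02,p,s)
save('w4',f)
E
```

```text
[0.44032641 0.07289119 0.1505676 ] 0.09137463611640992
[] [{'position': [0.4482, -0.0914, 0.002], 'conf': 0.92}, {'position': [0.3746, -0.1257, -0.0023], 'conf': 0.66}]
0.81 1443 [0.44368561 0.06944979] 0.9191082802547771
```

View pics/w4.png

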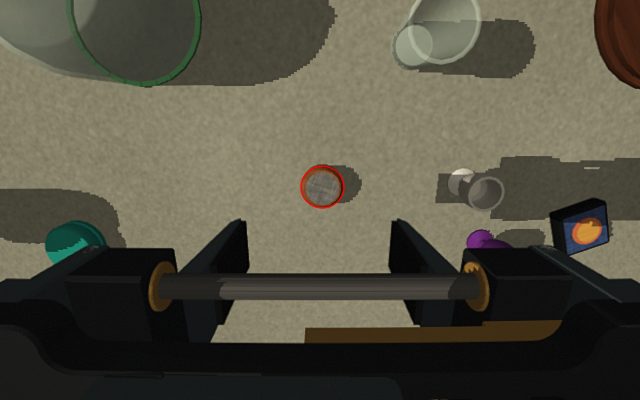

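The narrow plinth shows at (322,186), fitted at (0.4437, 0.0695).

apply_moves(
  targets=[
    [[0.2, 0.023, 0.023, 0, 0, 0], [0.5, 0.023, 0.023, 0, 0, 0], [0.8, 0.023, 0.023, 0, 0, 0], [0.955, 0.023, 0.023, 0, 0, 0], [0.955, 0.023, 0.023, 0, 0, 0]],
  ],
)

```text
time: 13.45
ee_pos: [0.4408, 0.0693, 0.0046]
orientation: [0.498, 0.496, 0.505, -0.501]
contact_force: [-0.3, -0.1, 0.1]
width: 0.0909
```

apply_moves(
  targets=[
    [[0, 0, 0, 0, 0, 0], [0, 0, 0, 0, 0, 0], [0, 0, 0, 0, 0, 0], [0, 0, 0, 0, 0, 0], [0, 0, 0, 0, 0, 0]],
  ],
  grip=1,
)

```text
time: 13.95
ee_pos: [0.4413, 0.0694, 0.0053]
orientation: [0.499, 0.496, 0.505, -0.5]
contact_force: [0.3, 0.0, 0.5]
width: 0.0542
```

apply_moves(
  targets=[
    [[0, 0, 0, 0, 0, 0], [0, 0, 0, 0, 0, 0], [0, 0, 0, 0, 0, 0]],
  ],
)

```text
time: 14.25
ee_pos: [0.4415, 0.0694, 0.0056]
orientation: [0.499, 0.496, 0.505, -0.5]
contact_force: [-1.8, 1.3, 6.4]
width: 0.045
```

apply_moves(
  targets=[
    [[-0.2, 0, 0, 0, 0, 0], [-0.5, 0.05, 0.05, 0, 0, 0], [-0.8, 0.2, 0.3, 0, 0, 0], [-0.95, 0.3, 0.6, 0, 0, 0], [-0.95, 0.4, 0.8, 0, 0, 0]],
  ],
)

```text
time: 14.75
ee_pos: [0.5053, -0.0518, 0.1503]
orientation: [0.5, 0.497, 0.504, -0.499]
contact_force: [1.1, 1.0, -1.1]
width: 0.0455
```

apply_moves(
  targets=[
    [[0, 0.1, 0.3, 0, 0, 0], [0, 0.25, 0.6, 0, 0, 0], [0, 0.4, 0.9, 0, 0, 0], [0, 0.5, 1, 0, 0, 0], [0, 0.5, 1, 0, 0, 0]],
  ],
)

```text
time: 15.25
ee_pos: [0.5829, -0.2036, 0.1495]
orientation: [0.5, 0.497, 0.503, -0.5]
contact_force: [-1.5, 0.0, 0.0]
width: 0.0451
```

```bash
cat >> h.py <<'E'
Rid=np.array([[0,1,0],[0,0,-1],[-1,0,0.]])
def todo(target,s):
    M=rot(s['orientation']).as_matrix()
    d=M.T@(np.array(target)-s['ee_pos'])/.15
    w=R.from_matrix(M.T@Rid).as_rotvec(degrees=True)/30
    print('ee',s['ee_pos'].round(4),'move',d.round(3),w.round(3))
E
python3 - <<'E'
from h import *
s=r.observe(); todo((.6325,-.281,.15),s)
E
```

```text
ee [ 0.5829 -0.2036  0.1495] move [-0.005  0.328  0.518] [ 0.011 -0.002  0.01 ]
```

apply_moves(
  targets=[
    [[0, 0.1, 0.2, 0.011, 0, 0.01], [0, 0.2, 0.4, 0.011, 0, 0.01], [0, 0.33, 0.518, 0.011, 0, 0.01], [0, 0.33, 0.518, 0.011, 0, 0.01], [0, 0.33, 0.518, 0.011, 0, 0.01]],
  ],
)

```text
time: 15.75
ee_pos: [0.6322, -0.2802, 0.1486]
orientation: [0.499, 0.5, 0.501, -0.5]
contact_force: [-0.6, -0.9, -2.0]
width: 0.0455
```

```bash
python3 - <<'E'
from h import *
s=r.observe(); todo((.6325,-.281,.062),s)
p=r.camera('wrist'); f=p['frame'].copy(); b=(.6345,-.281)
draw(f,b,.031,.046,p,s,(255,0,0))
c=s['ee_pos'][:2]+[.002,0]; z=s['ee_pos'][2]-.0056
draw(f,c,.023,z,p,s);draw(f,c,.023,z+.02,p,s)
save('w5',f)
E
```

```text
ee [ 0.6322 -0.2802  0.1486] move [0.577 0.003 0.006] [ 0.    -0.003  0.002]
```

View pics/w5.png

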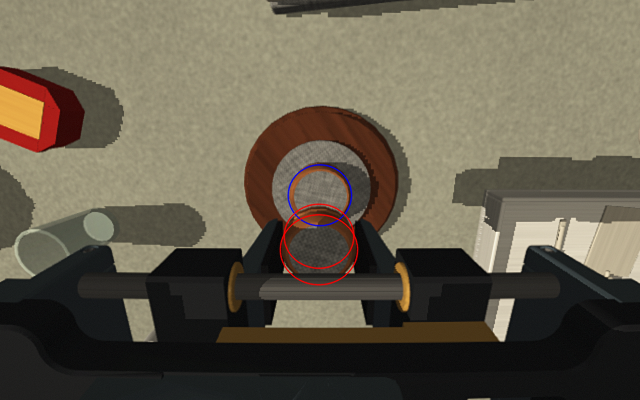

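apply_moves(
  targets=[
    [[0.2, 0.003, 0.006, 0, 0, 0], [0.4, 0.003, 0.006, 0, 0, 0], [0.52, 0.003, 0.006, 0, 0, 0], [0.577, 0.003, 0.006, 0, 0, 0], [0.577, 0.003, 0.006, 0, 0, 0]],
  ],
)

```text
time: 16.3
ee_pos: [0.6317, -0.2801, 0.0614]
orientation: [0.499, 0.5, 0.501, -0.5]
contact_force: [0.1, 0.3, -0.4]
width: 0.0451
```

```bash
python3 - <<'E'
from h import *
s=r.observe(); todo((.6325,-.281,.052),s)
E
```

```text
ee [ 0.6317 -0.2801  0.0614] move [0.063 0.005 0.006] [ 0.002 -0.004  0.005]
```

apply_moves(
  targets=[
    [[0.03, 0.005, 0.006, 0, 0, 0], [0.05, 0.005, 0.006, 0, 0, 0], [0.063, 0.005, 0.006, 0, 0, 0], [0.063, 0.005, 0.006, 0, 0, 0], [0.063, 0.005, 0.006, 0, 0, 0]],
  ],
)

```text
time: 16.8
ee_pos: [0.6325, -0.2811, 0.0522]
orientation: [0.499, 0.5, 0.501, -0.5]
contact_force: [0.3, -0.0, -0.5]
width: 0.0451
```

apply_moves(
  targets=[
    [[0, 0, 0, 0, 0, 0], [0, 0, 0, 0, 0, 0], [0, 0, 0, 0, 0, 0], [0, 0, 0, 0, 0, 0], [0, 0, 0, 0, 0, 0]],
  ],
  grip=-0.5,
)

```text
time: 17.3
ee_pos: [0.6326, -0.281, 0.0522]
orientation: [0.499, 0.5, 0.501, -0.5]
contact_force: [-0.3, 0.3, -0.4]
width: 0.0683
```

apply_moves(
  targets=[
    [[-0.1, 0, 0, 0, 0, 0], [-0.4, 0, 0, 0, 0, 0], [-0.7, 0, 0, 0, 0, 0], [-0.8, 0, 0, 0, 0, 0], [-0.8, 0, 0, 0, 0, 0]],
  ],
  grip=-1,
)

```text
time: 17.8
ee_pos: [0.6343, -0.282, 0.1762]
orientation: [0.501, 0.5, 0.5, -0.499]
contact_force: [0.5, -0.5, 0.1]
width: 0.0915
```

```bash
python3 - <<'E'
from h import *
s=r.observe(); todo((.45,-.09,.16),s)
p=r.camera('wrist'); f=p['frame'].copy(); b=(.6345,-.281)
for q in r.trace('narrow_plinth',p)[:2]:
    print(q['conf'],q['region'].sum(),fit(q['region'],.023,.020,p,s,.046))
print(r.place_of('narrow_plinth',p))
draw(f,b,.052,.024,p,s,(0,255,0)); draw(f,b,.031,.046,p,s,(255,0,0)); draw(f,b,.023,.066,p,s)
save('w6',f)
p=r.camera('scene'); f=p['frame'].copy()
draw(f,b,.052,.024,p,None,(0,255,0)); draw(f,b,.031,.046,p,None,(255,0,0));draw(f,b,.023,.066,p)
save('s6',f[280:400,160:320].repeat(4,0).repeat(4,1))
E
```

```text
ee [ 0.6343 -0.282   0.1762] move [ 0.105 -1.228 -1.281] [ 0.001  0.    -0.004]
0.87 1645 (array([ 0.6347478, -0.2809685]), np.float64(0.929903900508762))
0.23 681 (array([ 0.45465681, -0.23796095]), np.float64(0.44551724137931037))
[{'position': [0.6355, -0.2806, 0.0478], 'conf': 0.76}]
```

View pics/w6.png

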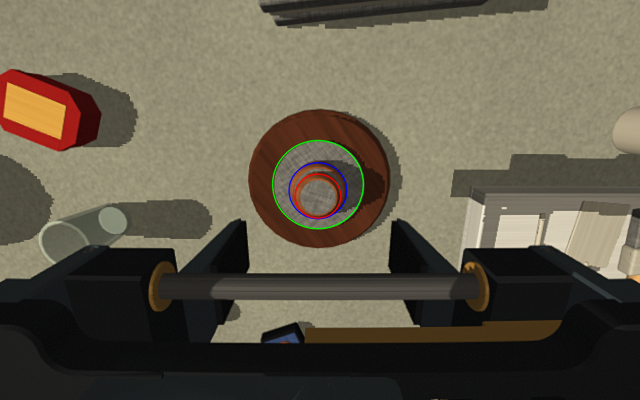

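View pics/s6.png

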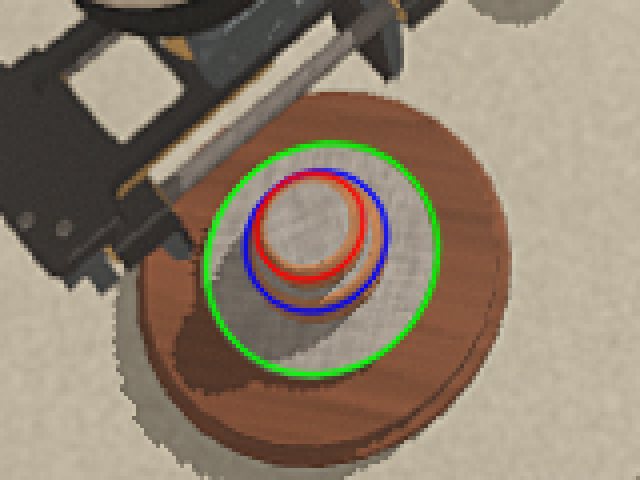

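Stack is concentric (wrist (318,195)), all within about 2 mm. Now the cup.

apply_moves(
  targets=[
    [[0, -0.2, -0.2, 0, 0, 0], [0, -0.45, -0.45, 0, 0, 0], [0, -0.65, -0.7, 0, 0, 0], [0.05, -0.8, -0.85, 0, 0, 0], [0.05, -0.8, -0.85, 0, 0, 0]],
  ],
)

```text
time: 18.5
ee_pos: [0.5079, -0.1507, 0.1619]
orientation: [0.497, 0.498, 0.504, -0.501]
contact_force: [0.7, -0.2, -0.3]
width: 0.0909
```

apply_moves(
  targets=[
    [[0, -0.2, -0.2, 0, 0, 0], [0, -0.43, -0.43, 0, 0, 0], [0.05, -0.43, -0.43, 0, 0, 0], [0.05, -0.43, -0.43, 0, 0, 0], [0.05, -0.43, -0.43, 0, 0, 0]],
  ],
)

```text
time: 19.0
ee_pos: [0.444, -0.0868, 0.1552]
orientation: [0.497, 0.498, 0.504, -0.501]
contact_force: [-0.7, -0.5, -1.5]
width: 0.0918
```

```bash
python3 - <<'E'
from h import *
s=r.observe(); print(s['ee_pos'])
p=r.camera('wrist'); f=p['frame'].copy()
print(r.place_of('cup',p),r.boxes_of('cup',p))
for q in r.trace('cup',p)[:2]:
    print(q['conf'],np.argwhere(q['region']).mean(0),q['region'].sum())
c=(.449,-.09)
draw(f,c,.018,.054,p,s); draw(f,c,.016,.0,p,s,(0,255,0))
save('w7',f)
E
```

```text
[ 0.44397609 -0.08682487  0.15518796]
[{'position': [0.3755, -0.1248, 0.0024], 'conf': 0.89}, {'position': [0.4458, -0.0936, 0.0009], 'conf': 0.79}] [{'position': [0.3746, -0.1238, 0.0375], 'conf': 0.95}, {'position': [0.4485, -0.0923, 0.0319], 'conf': 0.63}]
0.82 [190.34721131 320.37627651] 1273
0.55 [252.64553795 350.85321101] 1199
```

View pics/w7.png

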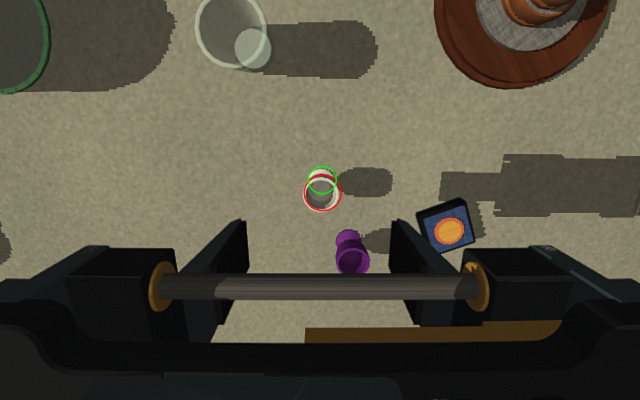

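Silver cup at (322,190), purple look-alike at (351,252). The outlines drawn for (0.449, -0.090) match the foot and rim.

```bash
python3 - <<'E'
from h import *
todo((.4497,-.0895,.028),r.observe())
E
```

```text
ee [ 0.4438 -0.0868  0.1554] move [0.849 0.047 0.022] [ 0.003 -0.009  0.018]
```

apply_moves(
  targets=[
    [[0.1, 0.047, 0.022, 0, -0.009, 0.018], [0.4, 0.047, 0.022, 0, -0.009, 0.018], [0.65, 0.047, 0.022, 0, -0.009, 0.018], [0.849, 0.047, 0.022, 0, -0.009, 0.018], [0.849, 0.047, 0.022, 0, -0.009, 0.018]],
  ],
)

```text
time: 19.7
ee_pos: [0.4476, -0.0892, 0.025]
orientation: [0.499, 0.499, 0.502, -0.501]
contact_force: [0.3, -0.0, 0.6]
width: 0.0911
```

apply_moves(
  targets=[
    [[0, 0, 0, 0, 0, 0], [0, 0, 0, 0, 0, 0], [0, 0, 0, 0, 0, 0], [0, 0, 0, 0, 0, 0], [0, 0, 0, 0, 0, 0]],
  ],
  grip=1,
)

```text
time: 20.2
ee_pos: [0.4481, -0.0893, 0.0257]
orientation: [0.499, 0.499, 0.502, -0.5]
contact_force: [0.7, 0.2, -0.3]
width: 0.0544
```

apply_moves(
  targets=[
    [[0, 0, 0, 0, 0, 0], [0, 0, 0, 0, 0, 0], [0, 0, 0, 0, 0, 0], [0, 0, 0, 0, 0, 0], [0, 0, 0, 0, 0, 0]],
  ],
)

```text
time: 20.7
ee_pos: [0.4483, -0.0894, 0.0258]
orientation: [0.499, 0.499, 0.502, -0.5]
contact_force: [-0.4, 1.4, 5.5]
width: 0.0356
```

```bash
python3 - <<'E'
from h import *
todo((.6345,-.281,.16),r.observe())
E
```

```text
ee [ 0.4483 -0.0894  0.0258] move [-0.901  1.237  1.278] [ 0.002 -0.002  0.007]
```

apply_moves(
  targets=[
    [[-0.2, 0, 0, 0, 0, 0], [-0.5, 0, 0, 0, 0, 0], [-0.8, 0.15, 0.15, 0, 0, 0], [-0.95, 0.4, 0.4, 0, 0, 0], [-0.95, 0.5, 0.5, 0, 0, 0]],
  ],
)

```text
time: 21.2
ee_pos: [0.5266, -0.1664, 0.1713]
orientation: [0.501, 0.5, 0.5, -0.5]
contact_force: [0.4, -0.1, -1.6]
width: 0.0357
```

apply_moves(
  targets=[
    [[0, 0.15, 0.15, 0, 0, 0], [0, 0.35, 0.35, 0, 0, 0], [0, 0.55, 0.55, 0, 0, 0], [0, 0.7, 0.72, 0, 0, 0.005], [0, 0.7, 0.72, 0, 0, 0.005]],
  ],
)

```text
time: 21.7
ee_pos: [0.6337, -0.2769, 0.1709]
orientation: [0.501, 0.501, 0.499, -0.499]
contact_force: [-0.3, 0.5, -1.4]
width: 0.0356
```

```bash
python3 - <<'E'
from h import *
s=r.observe(); todo((.6335,-.281,.1),s)
p=r.camera('wrist'); f=p['frame'].copy(); print(s['width'])
c=s['ee_pos'][:2]+[.0015,0]; z=s['ee_pos'][2]-.0258
draw(f,c,.018,z+.054,p,s); draw(f,c,.016,z,p,s,(0,255,0)); draw(f,(.6347,-.281),.023,.066,p,s,(255,0,0))
save('w8',f)
E
```

```text
ee [ 0.6337 -0.2769  0.1709] move [ 0.473 -0.003  0.027] [-0.     0.002 -0.008]
0.035648596978752264
```

View pics/w8.png

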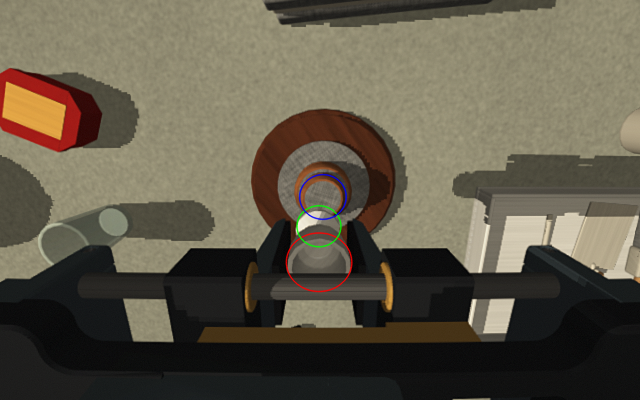

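apply_moves(
  targets=[
    [[0.1, -0.003, 0.027, 0, 0, -0.006], [0.25, -0.003, 0.027, 0, 0, -0.006], [0.4, -0.003, 0.027, 0, 0, -0.006], [0.46, -0.003, 0.027, 0, 0, -0.006], [0.46, -0.003, 0.027, 0, 0, -0.006]],
  ],
)

```text
time: 22.25
ee_pos: [0.6305, -0.2785, 0.0996]
orientation: [0.499, 0.499, 0.501, -0.5]
contact_force: [0.5, 0.1, -0.2]
width: 0.0358
```

```bash
python3 - <<'E'
from h import *
s=r.observe(); todo((.6335,-.281,.0925),s)
p=r.camera('scene'); f=p['frame']
save('s8',f[260:380,160:320].repeat(4,0).repeat(4,1))
E
```

```text
ee [ 0.6305 -0.2785  0.0996] move [0.047 0.02  0.016] [ 0.001 -0.002  0.006]
```

View pics/s8.png

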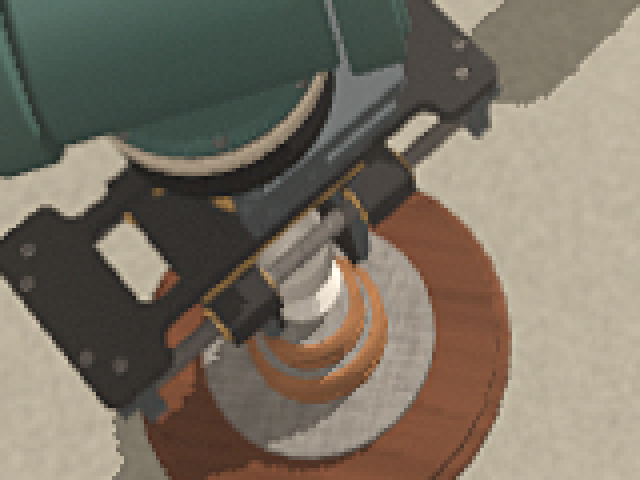

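apply_moves(
  targets=[
    [[0, 0.018, 0.016, 0, 0, 0.006], [0.02, 0.018, 0.016, 0, 0, 0.006], [0.04, 0.018, 0.016, 0, 0, 0.006], [0.047, 0.018, 0.016, 0, 0, 0.006], [0.047, 0.018, 0.016, 0, 0, 0.006]],
  ],
)

```text
time: 22.8
ee_pos: [0.634, -0.2813, 0.0939]
orientation: [0.5, 0.5, 0.5, -0.499]
contact_force: [-0.0, 0.1, -1.8]
width: 0.0355
```

apply_moves(
  targets=[
    [[0, 0, 0, 0, 0, 0], [0, 0, 0, 0, 0, 0], [0, 0, 0, 0, 0, 0], [0, 0, 0, 0, 0, 0], [0, 0, 0, 0, 0, 0]],
  ],
  grip=-0.4,
)

```text
time: 23.3
ee_pos: [0.634, -0.2813, 0.0939]
orientation: [0.5, 0.5, 0.5, -0.499]
contact_force: [0.2, -0.5, -0.8]
width: 0.0637
```

apply_moves(
  targets=[
    [[-0.1, 0, 0, 0, 0, 0], [-0.4, 0, 0, 0, 0, 0], [-0.7, 0, 0, 0, 0, 0], [-0.9, 0, 0, 0, 0, 0], [-0.9, 0, 0, 0, 0, 0]],
  ],
)

```text
time: 23.8
ee_pos: [0.636, -0.2824, 0.2354]
orientation: [0.503, 0.501, 0.497, -0.498]
contact_force: [0.2, -0.4, -0.1]
width: 0.0638
```

```bash
python3 - <<'E'
from h import *
s=r.observe(); todo((.612,.258,.25),s)
p=r.camera('wrist'); f=p['frame'].copy(); b=(.6345,-.281)
print(r.place_of('cup',p))
draw(f,b,.023,.066,p,s,(255,0,0)); draw(f,b,.018,.12,p,s)
save('w9',f)
p=r.camera('scene'); f=p['frame'].copy()
print(r.place_of('cup',p))
draw(f,b,.023,.066,p,None,(255,0,0)); draw(f,b,.018,.12,p);draw(f,b,.016,.066,p,None,(0,255,0))
save('s9',f[260:380,160:320].repeat(4,0).repeat(4,1))
E
```

```text
ee [ 0.636  -0.2824  0.2354] move [-0.11  -0.158 -3.603] [ 0.001  0.006 -0.017]
[{'position': [0.6385, -0.2839, 0.0635], 'conf': 0.87}]
[{'position': [0.6329, -0.2835, 0.0682], 'conf': 0.93}]
```

View pics/w9.png

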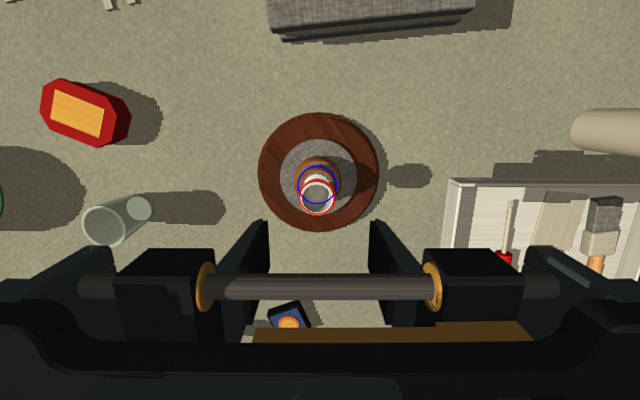

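View pics/s9.png

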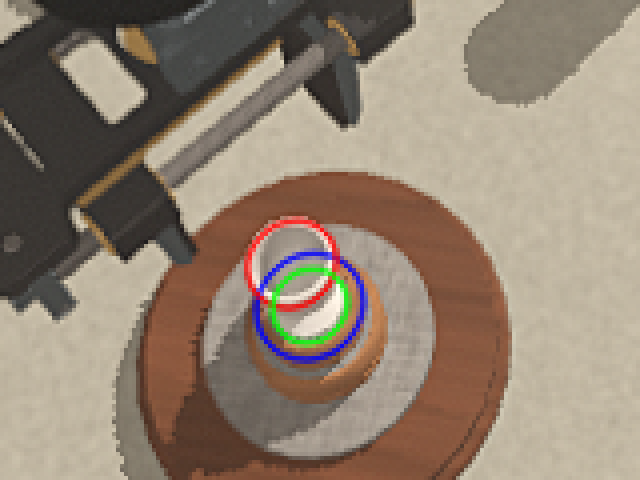

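The cup stands upright and centred (wrist (318,195); outlines match in both views). Now the dome.

apply_moves(
  targets=[
    [[0, 0, -0.3, 0, 0, -0.017], [0, 0, -0.6, 0, 0, -0.017], [0, 0, -0.9, 0, 0, -0.017], [0, 0, -1, 0, 0, -0.017], [0, 0, -1, 0, 0, -0.017]],
  ],
  grip=-1,
)

```text
time: 24.5
ee_pos: [0.6327, -0.1293, 0.2273]
orientation: [0.498, 0.497, 0.504, -0.502]
contact_force: [0.5, -0.2, -0.9]
width: 0.0911
```

apply_moves(
  targets=[
    [[0, 0, -0.3, 0, 0, 0], [0, 0, -0.6, 0, 0, 0], [0, 0, -0.9, 0, 0, 0], [0, 0, -1, 0, 0, 0], [0, 0, -1, 0, 0, 0]],
  ],
)

```text
time: 25.0
ee_pos: [0.6323, 0.0213, 0.227]
orientation: [0.498, 0.496, 0.504, -0.501]
contact_force: [-0.5, 0.0, -0.2]
width: 0.0908
```

apply_moves(
  targets=[
    [[0, 0, -0.3, 0, 0, 0], [0, 0, -0.6, 0, 0, 0], [0, -0.05, -0.8, 0, 0, 0], [0, -0.05, -0.8, 0, 0, 0], [0, -0.05, -0.8, 0, 0, 0]],
  ],
)

```text
time: 25.5
ee_pos: [0.6246, 0.14, 0.2269]
orientation: [0.498, 0.496, 0.504, -0.502]
contact_force: [0.3, -0.2, 0.2]
width: 0.0911
```

```bash
cat >> h.py <<'E'
def knob(p,s=None,g0=(.612,.258),zoff=0.):
    f=p['frame'];hsv=cv2.cvtColor(f,cv2.COLOR_BGR2HSV)
    m=np.zeros(f.shape[:2],np.uint8); u=proj([g0[0],g0[1],.141+zoff],p,s)[0]
    cv2.circle(m,(int(u[0]),int(u[1])),45,1,-1)
    k=((hsv[...,1]>120)&(hsv[...,0]>8)&(hsv[...,0]<35)&(m>0)).astype(np.uint8)
    n,l,st,ce=cv2.connectedComponentsWithStats(k); 
    if n<2: return None
    j=1+st[1:,4].argmax(); return l==j
E
python3 - <<'E'
from h import *
s=r.observe(); todo((.612,.258,.2354),s)
for cam in ['wrist','top','scene']:
    p=r.camera(cam); ss=s if cam=='wrist' else None
    print(cam,[(np.round(d['position'],3),d['conf']) for d in r.place_of('dome',p)])
    k=knob(p,ss); f=p['frame'].copy()
    if k is not None: print(k.sum(),np.argwhere(k).mean(0)[::-1],fit(k,.011,.026,p,ss,.128))
    c=(.612,.258)
    draw(f,c,.066,0,p,ss); draw(f,c,.011,.154,p,ss,(255,0,0));draw(f,c,.062,0,p,ss,(0,0,255)); save('d_'+cam,f)
E
```

```text
ee [0.6246 0.14   0.2269] move [-0.055 -0.081 -0.787] [ 0.008 -0.001  0.022]
wrist [(array([ 0.612,  0.256, -0.001]), 0.9)]
819 [196.15750916 212.23565324] (array([0.61463984, 0.25451945]), np.float64(0.9213349225268176))
top []
scene [(array([ 0.614,  0.257, -0.002]), 0.9)]
144 [426.10416667 141.02083333] (array([0.61420587, 0.25440801]), np.float64(0.8089887640449438))
```

View pics/d_wrist.png

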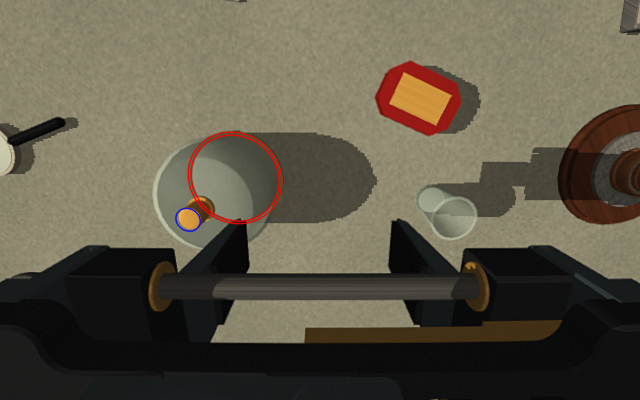

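View pics/d_scene.png

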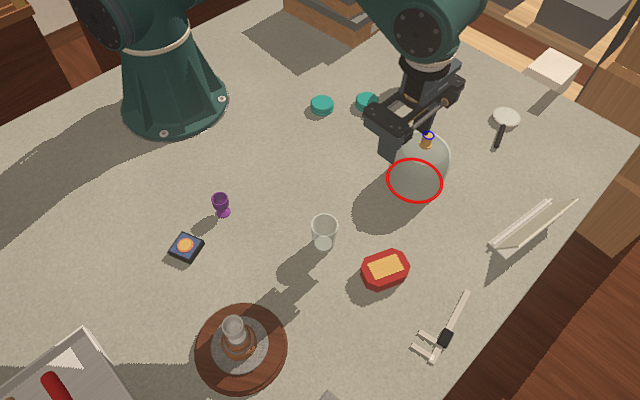

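Wrist and scene knob fits agree: dome at (0.614, 0.2545), knob at (196,212) in the wrist view.

apply_moves(
  targets=[
    [[0, -0.02, -0.25, 0.008, 0, 0.02], [0, -0.05, -0.5, 0.008, 0, 0.022], [0, -0.07, -0.7, 0.008, 0, 0.022], [0, -0.07, -0.763, 0.008, 0, 0.022], [0, -0.07, -0.763, 0.008, 0, 0.022]],
  ],
)

```text
time: 26.3
ee_pos: [0.6137, 0.2551, 0.2274]
orientation: [0.5, 0.5, 0.5, -0.5]
contact_force: [0.0, 0.2, -0.6]
width: 0.0909
```

```bash
python3 - <<'E'
from h import *
s=r.observe()
p=r.camera('wrist'); k=knob(p,s); f=p['frame'].copy()
c=(.614,.2545)
if k is not None:
    print(k.sum(),np.argwhere(k).mean(0)[::-1]); c,i=fit(k,.011,.026,p,s,.128); print(c,i)
todo((.614,.2545,.175),s);todo((c[0],c[1],.131),s)
draw(f,c,.011,.154,p,s,(255,0,0));draw(f,c,.013,.128,p,s,(0,255,0)); save('d2',f)
E
```

```text
685 [316.99124088 202.48905109]
[0.61504658 0.25648186] 0.9340028694404591
ee [0.6137 0.2551 0.2274] move [0.349 0.002 0.004] [ 0.    -0.002 -0.001]
ee [0.6137 0.2551 0.2274] move [ 0.643  0.008 -0.009] [ 0.    -0.002 -0.001]
```

View pics/d2.png

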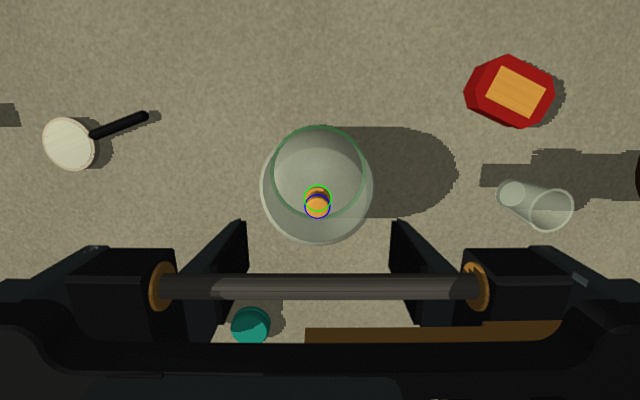

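apply_moves(
  targets=[
    [[0.1, 0.01, -0.007, 0, 0, 0], [0.3, 0.01, -0.007, 0, 0, 0], [0.45, 0.01, -0.007, 0, 0, 0], [0.54, 0.01, -0.007, 0, 0, 0], [0.54, 0.01, -0.007, 0, 0, 0]],
  ],
)

```text
time: 26.85
ee_pos: [0.6144, 0.254, 0.1439]
orientation: [-0.499, -0.5, -0.5, 0.501]
contact_force: [-0.8, 0.3, 0.5]
width: 0.0913
```

```bash
python3 - <<'E'
from h import *
todo((.615,.256,.132),r.observe())
E
```

```text
ee [0.6144 0.254  0.1439] move [ 0.079  0.004 -0.013] [-0.003  0.001  0.005]
```

apply_moves(
  targets=[
    [[0.03, 0.004, -0.013, 0, 0, 0], [0.06, 0.004, -0.013, 0, 0, 0], [0.079, 0.004, -0.013, 0, 0, 0], [0.079, 0.004, -0.013, 0, 0, 0], [0.079, 0.004, -0.013, 0, 0, 0]],
  ],
)

```text
time: 27.35
ee_pos: [0.6151, 0.256, 0.1324]
orientation: [-0.499, -0.5, -0.5, 0.501]
contact_force: [0.5, -0.1, -0.3]
width: 0.0912
```

apply_moves(
  targets=[
    [[0, 0, 0, 0, 0, 0], [0, 0, 0, 0, 0, 0], [0, 0, 0, 0, 0, 0], [0, 0, 0, 0, 0, 0], [0, 0, 0, 0, 0, 0]],
  ],
  grip=1,
)

```text
time: 27.85
ee_pos: [0.6151, 0.2561, 0.1324]
orientation: [-0.499, -0.5, -0.5, 0.501]
contact_force: [-0.5, 0.0, -0.6]
width: 0.0538
```

apply_moves(
  targets=[
    [[0, 0, 0, 0, 0, 0], [0, 0, 0, 0, 0, 0], [0, 0, 0, 0, 0, 0], [0, 0, 0, 0, 0, 0], [0, 0, 0, 0, 0, 0]],
  ],
)

```text
time: 28.35
ee_pos: [0.6151, 0.2561, 0.1323]
orientation: [-0.499, -0.5, -0.5, 0.501]
contact_force: [0.5, 1.3, -0.3]
width: 0.0209
```

apply_moves(
  targets=[
    [[0, 0, 0, 0, 0, 0], [0, 0, 0, 0, 0, 0], [0, 0, 0, 0, 0, 0]],
  ],
)

```text
time: 28.65
ee_pos: [0.6151, 0.2562, 0.1323]
orientation: [-0.499, -0.5, -0.5, 0.501]
contact_force: [1.0, 1.0, -0.8]
width: 0.0213
```

apply_moves(
  targets=[
    [[-0.03, 0, 0, 0, 0, 0], [-0.1, 0, 0, 0, 0, 0], [-0.2, 0, 0, 0, 0, 0], [-0.3, 0, 0, 0, 0, 0], [-0.4, 0, 0, 0, 0, 0]],
  ],
)

```text
time: 29.15
ee_pos: [0.6155, 0.2563, 0.1943]
orientation: [-0.499, -0.5, -0.5, 0.501]
contact_force: [-0.0, 0.1, -5.2]
width: 0.0212
```

apply_moves(
  targets=[
    [[-0.12, 0, 0, 0, 0, 0], [-0.24, 0, 0, 0, 0, 0], [-0.36, 0, 0, 0, 0, 0], [-0.48, 0, 0, 0, 0, 0], [-0.58, 0, 0, 0, 0, 0]],
  ],
)

```text
time: 29.65
ee_pos: [0.6158, 0.2563, 0.2832]
orientation: [-0.499, -0.5, -0.5, 0.5]
contact_force: [1.2, 0.1, -5.0]
width: 0.0214
```

apply_moves(
  targets=[
    [[-0.02, 0, 0.05, 0, 0, 0], [-0.02, 0, 0.15, 0, 0, 0], [-0.02, 0, 0.3, 0, 0, 0], [-0.02, 0, 0.45, 0, 0, 0], [-0.02, 0, 0.6, 0, 0, 0]],
  ],
)

```text
time: 30.15
ee_pos: [0.6149, 0.1642, 0.2848]
orientation: [-0.499, -0.5, -0.5, 0.501]
contact_force: [0.0, -0.8, -3.7]
width: 0.0212
```

```bash
python3 - <<'E'
from h import *
s=r.observe(); todo((.635,-.281,.28),s); print(s['width'],s['contact_force'],s['torque'])
p=r.camera('scene'); f=p['frame']; save('s10',f)
E
```

```text
ee [0.6149 0.1642 0.2848] move [0.032 0.139 2.968] [-0.003  0.     0.005]
0.021182240245629397 [ 0.01043331 -0.79503839 -3.71480826] [ 0.03131177 -0.01803567  0.01020492]
```

View pics/s10.png

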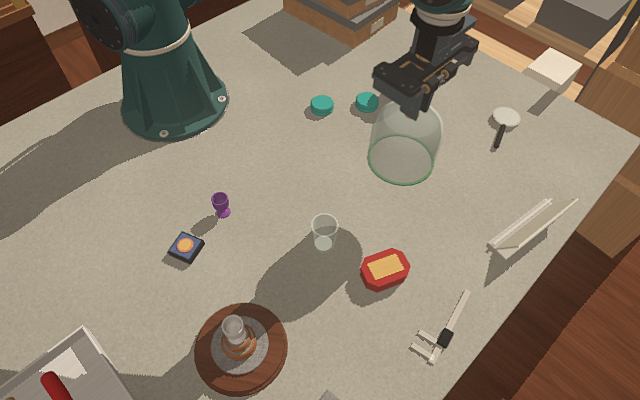

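apply_moves(
  targets=[
    [[0, 0.01, 0.15, 0, 0, 0], [0, 0.02, 0.3, 0, 0, 0], [0, 0.03, 0.5, 0, 0, 0], [0, 0.04, 0.7, 0, 0, 0], [0, 0.05, 0.9, 0, 0, 0]],
  ],
)

```text
time: 30.7
ee_pos: [0.6211, 0.0245, 0.2838]
orientation: [-0.499, -0.499, -0.5, 0.502]
contact_force: [-0.0, 0.4, -3.5]
width: 0.0213
```

apply_moves(
  targets=[
    [[0, 0.01, 0.2, 0, 0, 0], [0, 0.02, 0.4, 0, 0, 0], [0, 0.03, 0.6, 0, 0, 0], [0, 0.04, 0.8, 0, 0, 0], [0, 0.05, 1, 0, 0, 0]],
  ],
)

```text
time: 31.2
ee_pos: [0.6271, -0.1275, 0.2829]
orientation: [-0.498, -0.499, -0.5, 0.503]
contact_force: [0.9, -0.8, -4.8]
width: 0.0211
```

apply_moves(
  targets=[
    [[0, 0.01, 0.2, 0, 0, 0], [0, 0.02, 0.35, 0, 0, 0], [0, 0.03, 0.45, 0, 0, 0], [0, 0.04, 0.5, 0, 0, 0], [0, 0.04, 0.5, 0, 0, 0]],
  ],
)

```text
time: 31.7
ee_pos: [0.6327, -0.203, 0.2825]
orientation: [-0.498, -0.499, -0.5, 0.503]
contact_force: [1.1, -0.1, -5.3]
width: 0.0212
```

```bash
python3 - <<'E'
from h import *
s=r.observe(); todo((.635,-.281,.28),s); print(s['width'],s['contact_force'])
E
```

```text
ee [ 0.6327 -0.203   0.2825] move [0.017 0.018 0.52 ] [-0.008  0.002  0.013]
0.02119616541193131 [ 1.08694737 -0.11538465 -5.29839668]
```

apply_moves(
  targets=[
    [[0, 0.01, 0.1, -0.008, 0, 0.013], [0, 0.018, 0.25, -0.008, 0, 0.013], [0, 0.018, 0.4, -0.008, 0, 0.013], [0, 0.018, 0.5, -0.008, 0, 0.013], [0, 0.018, 0.52, -0.008, 0, 0.013]],
  ],
)

```text
time: 32.2
ee_pos: [0.635, -0.2821, 0.2824]
orientation: [-0.5, -0.5, -0.5, 0.5]
contact_force: [-0.6, 0.1, -5.2]
width: 0.0213
```

apply_moves(
  targets=[
    [[0, 0, 0, 0, 0, 0], [0, 0, 0, 0, 0, 0], [0, 0, 0, 0, 0, 0]],
  ],
)

```text
time: 32.5
ee_pos: [0.6351, -0.2814, 0.2825]
orientation: [0.5, 0.5, 0.5, -0.5]
contact_force: [-0.1, 0.1, -4.0]
width: 0.0212
```

```bash
python3 - <<'E'
from h import *
s=r.observe(); todo((.635,-.281,.28),s); print(s['width'],s['contact_force'])
z=s['ee_pos'][2]-.1323; c=s['ee_pos'][:2]
for cam in ['scene','top','wrist']:
    p=r.camera(cam); f=p['frame'].copy(); ss=s if cam=='wrist' else None
    draw(f,c,.066,z,p,ss); draw(f,c,.066,z+.084,p,ss,(255,0,0)); draw(f,(.635,-.281),.086,.018,p,ss,(0,255,0))
    save('e_'+cam,f); print(r.place_of('dome',p))
E
```

```text
ee [ 0.6351 -0.2814  0.2825] move [ 0.017 -0.    -0.002] [ 0.     0.002 -0.   ]
0.02123690087516648 [-0.09574367  0.09751985 -3.96596402]
[{'position': [0.6343, -0.2831, 0.1448], 'conf': 0.97}, {'position': [0.7241, 0.0175, -0.003], 'conf': 0.47}]
[{'position': [0.6342, -0.2811, 0.1547], 'conf': 0.63}]
[{'position': [0.6345, -0.2814, 0.1512], 'conf': 0.88}]
```

View pics/e_scene.png

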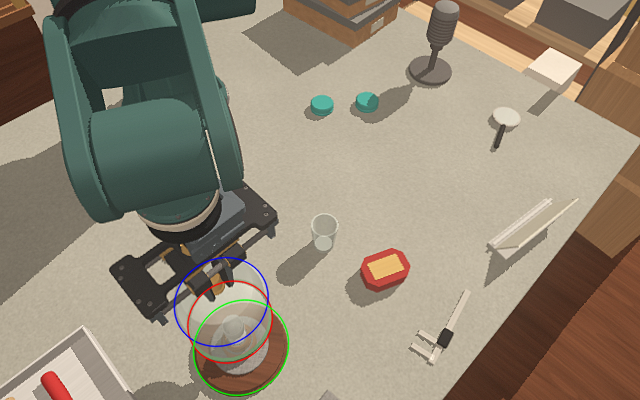

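View pics/e_top.png

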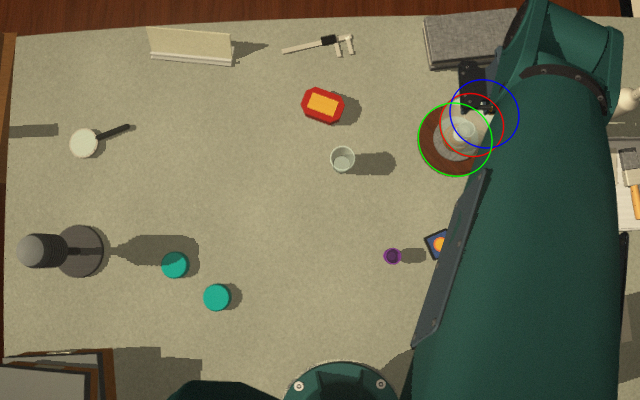

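View pics/e_wrist.png

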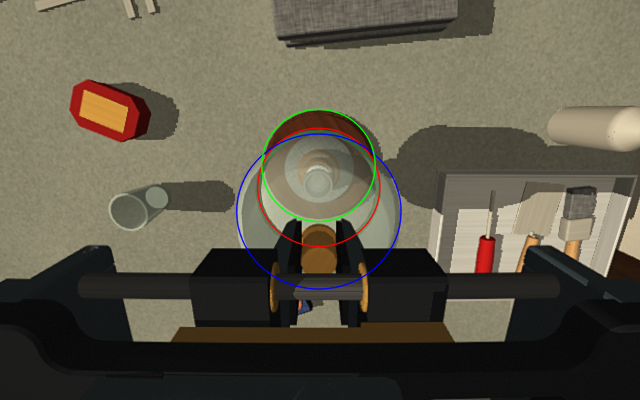

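Dome hangs level with its centre over the stack: networks and my outlines agree within 2 mm in all three views. Lowering gently.

apply_moves(
  targets=[
    [[0.05, 0, 0, 0, 0, 0], [0.12, 0, 0, 0, 0, 0], [0.2, 0, 0, 0, 0, 0], [0.28, 0, 0, 0, 0, 0], [0.35, 0, 0, 0, 0, 0]],
  ],
)

```text
time: 33.3
ee_pos: [0.6347, -0.2818, 0.2283]
orientation: [-0.5, -0.5, -0.5, 0.5]
contact_force: [0.5, -0.2, -4.1]
width: 0.0211
```

apply_moves(
  targets=[
    [[0.07, 0, 0, 0, 0, 0], [0.14, 0, 0, 0, 0, 0], [0.22, 0, 0, 0, 0, 0], [0.3, 0, 0, 0, 0, 0], [0.34, 0, 0, 0, 0, 0]],
  ],
)

```text
time: 33.8
ee_pos: [0.6342, -0.2816, 0.1757]
orientation: [-0.499, -0.5, -0.5, 0.501]
contact_force: [-0.3, 0.2, -4.8]
width: 0.0213
```

```bash
python3 - <<'E'
from h import *
s=r.observe(); todo((.635,-.281,.1525),s); print(s['width'],s['contact_force'])
z=s['ee_pos'][2]-.1323; c=s['ee_pos'][:2]
for cam in ['scene']:
    p=r.camera(cam); f=p['frame'].copy()
    draw(f,c,.066,z,p); print(r.place_of('dome',p))
    save('e2',f[220:400,140:340].repeat(3,0).repeat(3,1)) 
E
```

```text
ee [ 0.6342 -0.2816  0.1757] move [ 0.155  0.006 -0.004] [-0.001 -0.     0.004]
0.02126691281368283 [-0.3007117   0.22446363 -4.75515729]
[{'position': [0.6312, -0.2844, 0.0396], 'conf': 0.6}]
```

View pics/e2.png

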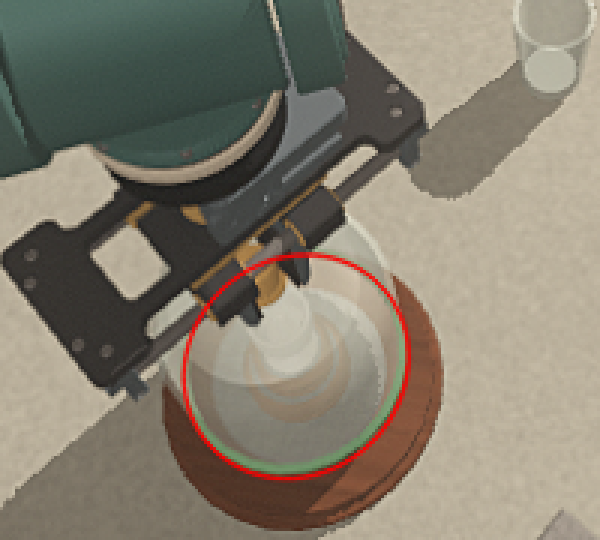

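The glass rim (green edge) follows the predicted circle to about 1 px, and nothing inside is touched.

apply_moves(
  targets=[
    [[0.04, 0.006, -0.004, 0, 0, 0], [0.08, 0.006, -0.004, 0, 0, 0], [0.11, 0.006, -0.004, 0, 0, 0], [0.14, 0.006, -0.004, 0, 0, 0], [0.145, 0.006, -0.004, 0, 0, 0]],
  ],
)

```text
time: 34.4
ee_pos: [0.6348, -0.2809, 0.1537]
orientation: [0.499, 0.499, 0.501, -0.501]
contact_force: [0.0, 0.5, -4.4]
width: 0.0213
```

apply_moves(
  targets=[
    [[0.005, 0, 0, 0, 0, 0], [0.01, 0, 0, 0, 0, 0], [0.015, 0, 0, 0, 0, 0], [0.02, 0, 0, 0, 0, 0], [0.02, 0, 0, 0, 0, 0]],
  ],
)

```text
time: 34.9
ee_pos: [0.6348, -0.2809, 0.1507]
orientation: [0.499, 0.499, 0.501, -0.501]
contact_force: [-0.1, 0.0, -5.4]
width: 0.021
```

apply_moves(
  targets=[
    [[0.004, 0, 0, 0, 0, 0], [0.008, 0, 0, 0, 0, 0], [0.008, 0, 0, 0, 0, 0], [0.008, 0, 0, 0, 0, 0]],
  ],
)

```text
time: 35.3
ee_pos: [0.6352, -0.2808, 0.1506]
orientation: [-0.499, -0.5, -0.5, 0.501]
contact_force: [-2.6, 4.7, 7.9]
width: 0.0207
```

The force rose from -4 N to +8 N at TCP z 0.1506, right where the ledge was expected, so the rim is down. Relaxing and releasing.

apply_moves(
  targets=[
    [[0, 0, 0, 0, 0, 0], [0, 0, 0, 0, 0, 0], [0, 0, 0, 0, 0, 0]],
  ],
)

```text
time: 35.6
ee_pos: [0.6353, -0.2808, 0.1507]
orientation: [-0.499, -0.5, -0.5, 0.5]
contact_force: [-0.0, 1.9, -1.8]
width: 0.021
```

apply_moves(
  targets=[
    [[0, 0, 0, 0, 0, 0], [0, 0, 0, 0, 0, 0], [0, 0, 0, 0, 0, 0], [0, 0, 0, 0, 0, 0], [0, 0, 0, 0, 0, 0]],
  ],
  grip=-0.3,
)

```text
time: 36.1
ee_pos: [0.6353, -0.2809, 0.1507]
orientation: [-0.499, -0.5, -0.5, 0.5]
contact_force: [-0.6, 0.1, -0.7]
width: 0.0576
```

apply_moves(
  targets=[
    [[-0.05, 0, 0, 0, 0, 0], [-0.2, 0, 0, 0, 0, 0], [-0.4, 0, 0, 0, 0, 0], [-0.6, 0, 0, 0, 0, 0], [-0.7, 0, 0, 0, 0, 0]],
  ],
)

```text
time: 36.6
ee_pos: [0.6364, -0.2813, 0.2591]
orientation: [0.501, 0.5, 0.499, -0.5]
contact_force: [0.6, 0.1, -0.1]
width: 0.0591
```

```bash
python3 - <<'E'
from h import *
s=r.observe(); print(s['ee_pos'],s['width'],s['contact_force'])
c=(.635,-.281)
for cam in ['scene','wrist']:
    p=r.camera(cam); f=p['frame'].copy(); ss=s if cam=='wrist' else None
    print(r.place_of('dome',p),r.place_of('cup',p)[:1])
    k=knob(p,ss,c,.018)
    if k is not None: print('knob',k.sum(),fit(k,.011,.026,p,ss,.146))
    for l in ['tumbler','medal_case','tin']: print(l,[np.round(d['position'],3).tolist() for d in r.place_of(l,p)[:1]])
    draw(f,c,.066,.018,p,ss)
    save('z_'+cam,f[220:400,140:340].repeat(3,0).repeat(3,1) if cam=='scene' else f)
E
```

```text
[ 0.63643488 -0.28132512  0.25906656] 0.059124356355544735 [ 0.63952168  0.06759472 -0.09177409]
[{'position': [0.6353, -0.2829, 0.0159], 'conf': 0.73}] []
knob 257 (array([ 0.63539649, -0.28086006]), np.float64(0.9272727272727272))
tumbler [[0.587, -0.022, -0.002]]
medal_case []
tin [[0.722, 0.016, -0.004]]
[{'position': [0.6318, -0.2795, 0.021], 'conf': 0.63}] []
knob 643 (array([ 0.63546892, -0.28104423]), np.float64(0.9216589861751152))
tumbler [[0.583, -0.018, 0.001]]
medal_case [[0.393, -0.237, -0.0]]
tin [[0.72, 0.022, 0.001]]
```

View pics/z_scene.png

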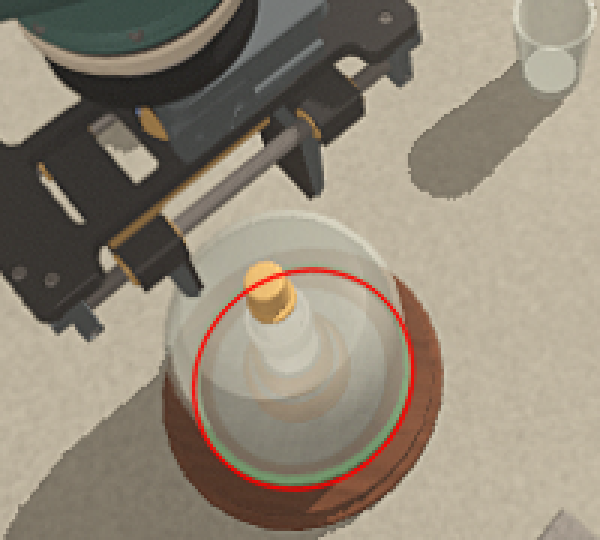

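View pics/z_wrist.png

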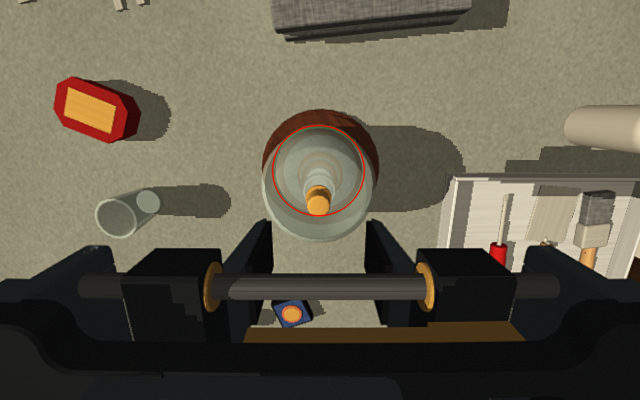

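The dome is seated: rim on the drawn ledge circle, knob axis at (0.6354, -0.281) in both views, arm clear. Handing in.

apply_moves(
  targets=[
    [[-0.1, 0, 0, 0, 0, 0], [-0.1, 0, 0, 0, 0, 0], [-0.1, 0, 0, 0, 0, 0]],
  ],
)

```text
time: 37.5
ee_pos: [0.6358, -0.281, 0.2711]
orientation: [-0.5, -0.5, -0.5, 0.5]
contact_force: [-0.2, 0.2, -0.7]
width: 0.0595
```

```bash
python3 - <<'E'
from h import *
print(r.job_done())
E
```

```text
the job is handed in; nothing more can be done
None
```

I stacked the brown wide plinth, the narrow plinth and the silver cup on the base. I then lowered the dome over them by its knob and handed the job in at about 37.5 s of the 102 s allowed; no verdict came back.

- **Stack:** before the dome went on, the wrist-view fits put both plinths within about 1 mm of the base centre at (0.635, -0.281). The cup's outline was drawn centred and upright in both views, and the networks put it within about 5 mm.
- **Dome:** the rim touched at the expected ledge height, with the force going from -4 N to +8 N at tool height 0.1506 m. After release, the knob fitted at (0.6354, -0.281) from two cameras, so the dome sits centred. I took it as level because both views fitted at the seated height, but I did not measure tilt directly. The pictures showed a clear gap all round the things inside.
- **Bystanders:** the tumbler, medal case and tin read within about 5 mm of their starting places, which is the networks' own error.
- **Checks that failed or disagreed:** the networks' dome position differed from the knob fit by up to 4 mm, and their dome height read 16 mm in one view and 21 mm in the other, against the 18 mm ledge. They did not find the cup under the glass, nor the medal case in the final scene view (the wrist view found it). I did not triangulate heights separately: I fitted the text's heights, and the outlines agreed across views.

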